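# Press a price-label holder into the shelf edge and keep it home

### The arm

A 7-joint arm with a two-finger parallel gripper is mounted at the origin on the work surface. World frame = base frame: x ahead of the robot, y to its left, z up, the work surface at z = 0. Lengths are in m, angles in rad, forces in N, time in s.
With the tool pointing down it reaches from about 0.4 to 0.875 m from the base axis. Payload 4.4 kg.
Tool frame: the origin (TCP) lies between the finger pads; the fingertips stand 11 mm ahead of it and the grasp point (between the pads) lies 8 mm behind it; z points along the fingers, y is the line along which they close (so a half turn about z gives the same grasp; the last joint's range is limited). The gripper opens to 85 mm and grips with 20 to 120 N. Pads are 22 mm wide; open, the fingers measure 114 mm over their backs; the gripper's body (76 mm by 85 mm) begins 54 mm behind the grasp point. The pads swing forward as they close: fully open they stand 13 mm farther back than shut.
Start: joints at [-1.338, 0.628, 0.038, 1.517, -0.027, 0.996, -0.02], TCP at [0.191, 0.621, 0.208] pointing down, gripper open.
Joint ranges: [-3.06, 3.06], [-0.37, 2.12], [-1.25, 1.32], [0.18, 2.47], [-1.1, 4.24], [0.23, 1.98], [-2.94, 2.94]. Speed limits (rad/s): [2.57, 2.57, 3.14, 3.14, 3.14, 3.14, 3.14].

### API

Orientations are given as a unit quaternion [x, y, z, w].
In Python, from rig import * gives the robot as it stands.
- The arm moves only by the tool move_arm, never from a script. Its argument "plan" is a list of rows, each a list of 3 entries, a list of its own where there are three numbers: the closure, from 0 (fully open) to 1 (shut), then the shift along the tool's x, y, z normalised to -1 to 1, where 1 is 30 mm, then the turn about the tool's z normalised to -1 to 1, where 1 is 0.08 rad. A call has 1 to 8 rows; each row shifts and turns the commanded pose from where the row before left it, along the tool's axes as they then stand; what a row does not reach is not made up. A row lasts 1/10 s, in which the tool goes at most 50 mm and 8.59 degrees, less where a joint would pass 70% of its speed; a pose out of reach is approached as far as the arm can. A call with a number of a shift or a turn outside -1 to 1 is refused whole. A call with a gripper value outside its range is refused whole. The fingers move at their own pace and stop on an object; "grip_force" is the grip in N (left out, the last holds). Time passes only in rows, so rows that do not move let the fingers close. It gives the time, the measured TCP pose, the force, the opening and the grip force at its end, in the units of the state.
- sense(): the state, without advancing time (a new reading comes with each control period).
- read_camera(name): name is "scene" or "top"; returns a dict with "frame" (420x560x3 uint8, blue, green, red), "mtx" (3x3 intrinsics, pixels), "T" (4x4, takes a point from camera to world coordinates). Camera axes: x right, y down, z forward; pixel columns grow to the right and rows downward; lengths in m; the calibration is good to about 2 mm. A picture is of the moment at which its call begins. There is no depth.
- sign_off(): hands the job in; it is judged then, once.
The state is a dict: "time_s": time; "joint_positions": joint angles; "joint_velocities": joint speeds; "joint_efforts": joint torques, N m; "eef_pos": TCP position; "tcp_rot": TCP orientation; "contact_force": force on the tool from outside, world axes, zero at the start; "wrist_torque": the same for the moment, N m; "finger_gap": finger opening in m; "grip_force": force on a finger pad.
Only numpy, scipy, OpenCV 4.12 (cv2) and the standard library are available. Lean on these libraries where they do the work, as an engineer would, in place of code of your own. Each camera call takes 0.05 s, during which the arm holds its last target. There are 200 camera calls.

### The job

Take the loose price-label holder out of the wooden tool block and push its metal tongue straight down behind the sprung lip of the one empty ticket pocket on the display shelf's edge, card facing outwards like its neighbours, on past the drag of the lip until you feel it stand fully home on the pocket floor. Do not force it, and leave the stock on the shelf and the wooden slicker on the bench as they are. Do not back off at the end: finish with the gripper still on the holder, holding it down with a steady thumb push of about 10 newtons, so that I can drive the locking screw from underneath.

Things in the scene. Friction and masses are not known exactly. Their poses are not given: they have to be found in the camera images.
- holder_center (a point): Centre of the loose label holder's black frame: 10 mm thick (its x), 60 wide (its y), 44 high; about 60 g. +x is the card side (white card, orange band), z up. It starts upright, tongue in the block's slot, frame resting on the block's top, card roughly to +x. Grip it across the 10 mm from above, fingertips above the frame's underside (22 mm below this point)
- holder_foot (a point): Middle of the rounded lower end of the holder's steel tongue (4 mm thick in x, 50 wide in y, standing 28 mm out of the middle of the frame's underside), 50 mm straight below holder_center; same axes
- block: Fixed beech tool block, 60 x 165 mm, 40 high. Origin at bench level below the middle of its slot, which runs along its y (7 mm wide, 54 long, 32 deep from the top). The block reaches 45 mm to +y and 120 mm to -y; four steel stamps stand 70 to 110 mm to -y, up to 90 mm above the bench
- pocket_mouth (a point): Where the middle of the tongue enters the one empty aluminium ticket pocket on the shelf's edge: 5 mm above the board's top, level with the lip's upper edge. x points out from the shelf, away from the stock; y along the edge; z up. The slot, 66 mm long in y with closed ends, lies between a back plate (face 2.5 mm to -x, top 5 mm below) and the grey lip (upper edge about 5 mm to +x, closed)
- pocket_floor: Floor of that pocket, a rigid stop. Origin in the middle of its upper face, 26 mm below and 2.5 mm to +x of pocket_mouth; same axes. When home, the tongue's foot stands on it about 3 mm to -x of the origin, against the back plate or nearly so, and the frame's underside is 2 mm above the lip's closed upper edge
- lip (a joint): Outward swing (rad) of the grey sprung lip, 64 mm wide, hinged just below the floor: 0 closed, as at the start; 0.1 to 0.2 with the tongue behind it. It flares at the top and narrows the slot to 2 mm at 16 mm below the mouth. The tongue pushes it out with its own downward push; the drag is 1 to 7 N, felt from about 12 mm below the mouth; the floor, deeper, is a hard stop
- shelf: Fixed display shelf of light wood. Origin below the middle of the edge with the pockets, 105 mm under the board's top; x outwards. Board 170 mm deep (to -x), 350 along y. Three pockets of 104 mm sit side by side, in varying order; the other two carry fixed label holders (blue, green band) whose tops stand 51 mm above the board and whose frames end 45 mm from the new one's
- dye: Amber bottle, 38 mm across, 70 mm high, loose on the shelf 85 mm behind the empty pocket's edge; origin at its underside. Leave alone
- wax: Flat tin, 60 mm across, 32 mm high, loose on the shelf 85 mm behind the blue ticket; origin at its underside. Leave alone
- paint: Small jar, 44 mm across, 55 mm high, loose on the shelf 85 mm behind the green ticket; origin at its underside. Leave alone
- slicker: Turned dark wooden slicker (edge tool), 36 mm across, 87 mm high, standing loose on the bench; origin at its underside. Leave alone
There are look-alikes about, which are no part of the job. There is more than one size of the part that bears holder_center; the job needs the middle-sized.

How it is judged:
By the outcome, as a careful person would: the job done as asked, in the order asked, and still so for the second after the job is handed in, while the arm keeps its last pose, push and grip.
It also fails if it takes over 51 s, if anything falls off the work surface, if the arm or the gripper's body presses on something with over 40 N, if the wrist force passes 120 N, or if a joint passes its speed limit or range.

## Working session

There is one attempt and no reset: what is moved stays moved. The work goes in short steps, Python scripts to look and compute and a tool call to move; the robot and the scene stay as the last step left them, time stands still between calls to the robot, and variables do not carry over. Pictures are saved under pics/ and viewed, at most 10 in all, crops included, and the job is handed in when it is done.

Besides the shell and the picture viewer there is one more tool, called after "Request:" as name(argument=value, ...) on one line, values as JSON. move_arm: Moves the arm, as the interface text tells. Its arguments: {"type":"object","properties":{"plan":{"type":"array","items":{"type":"array"}},"grip_force":{"type":"number"}},"required":["plan"]}

```bash
mkdir -p pics; ls; python3 - <<'E'
from rig import *
import cv2,json
for n in("scene","top"):
    c=read_camera(n); cv2.imwrite(f"pics/{n}0.png",c["frame"]); print(n,c["mtx"].round(1).tolist(),c["T"].round(4).tolist())
print(sense())
E
```

```text
pics
scene [[490.3, 0.0, 288.0], [0.0, 490.3, 209.7], [0.0, 0.0, 1.0]] [[0.2553, 0.7905, -0.5567, 1.0357], [0.9667, -0.1992, 0.1605, -0.1511], [0.016, -0.5792, -0.815, 0.8525], [0.0, 0.0, 0.0, 1.0]]
top [[490.5, 0.0, 273.7], [0.0, 490.5, 209.9], [0.0, 0.0, 1.0]] [[0.1109, -0.9707, 0.2133, 0.328], [-0.9938, -0.1091, 0.0203, -0.0338], [0.0036, -0.2142, -0.9768, 1.0255], [0.0, 0.0, 0.0, 1.0]]
{'time_s': 0.1, 'joint_positions': array([-1.33782314,  0.62926473,  0.03840819,  1.51824486, -0.02695003,
        0.99630029, -0.02001692]), 'joint_velocities': array([ 0.00041277, -0.00184315,  0.00110813, -0.0016446 ,  0.00105708,
        0.00160213,  0.00076527]), 'joint_efforts': array([ 3.36947531e-03, -5.64526355e+01,  1.23074893e+00, -1.93972778e+01,
        1.13560757e-02,  5.47212592e-03, -1.84947720e-05]), 'eef_pos': array([0.19111753, 0.62065213, 0.20708063]), 'tcp_rot': array([ 1.48811570e-01,  9.88865205e-01, -8.43240008e-04, -1.07857156e-04]), 'contact_force': array([-0.35949233, -0.02854941,  0.20188843]), 'wrist_torque': array([ 0.02536548,  0.03735714, -0.03640521]), 'grip_force': 0.0, 'finger_gap': 0.08541385297220476}
```

View pics/scene0.png

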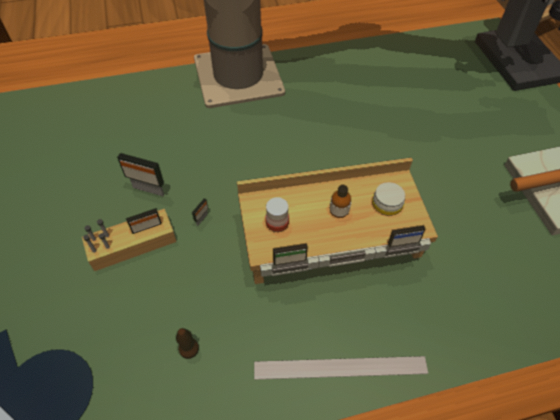

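View pics/top0.png

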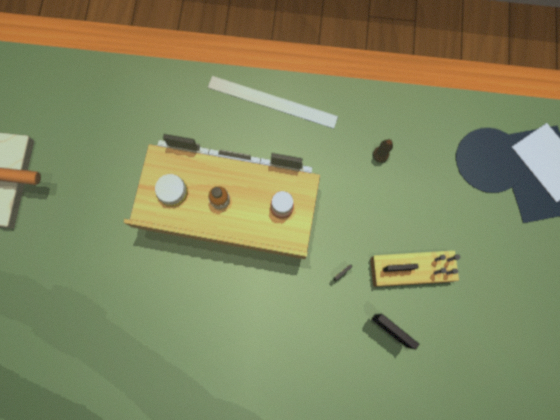

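Scene view: candidates for the holder are the one in the block's slot (scene 144,221; top 401,268), a larger one lying/standing at (141,172; top 395,331) and a small one at (201,211; top 342,273). By the description I choose the one in the block. The empty pocket lies between the green ticket (290,257) and the blue (406,238), near (347,257); in the top view it is at (235,155). Next I check with close crops.

```bash
python3 - <<'E'
import cv2,numpy as np
s=cv2.imread("pics/scene0.png");t=cv2.imread("pics/top0.png")
def cr(im,x,y,w,h,k): return cv2.resize(im[y:y+h,x:x+w],None,fx=k,fy=k,interpolation=cv2.INTER_CUBIC)
a=np.hstack([cr(s,75,145,100,75*2,4)[:600],cr(t,365,240,100,150,4)[:600]])
cv2.imwrite("pics/blk.png",a)
b=np.vstack([cr(s,240,215,200,75,4),cr(t,140,125,200,75,4)])
cv2.imwrite("pics/pok.png",b); print(a.shape,b.shape)
E
```

```text
(600, 800, 3) (600, 800, 3)
```

View pics/blk.png

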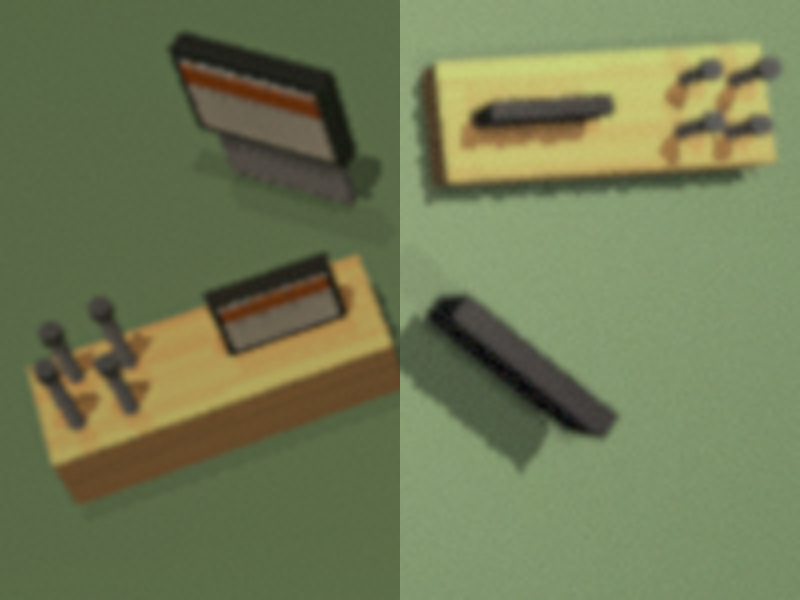

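View pics/pok.png

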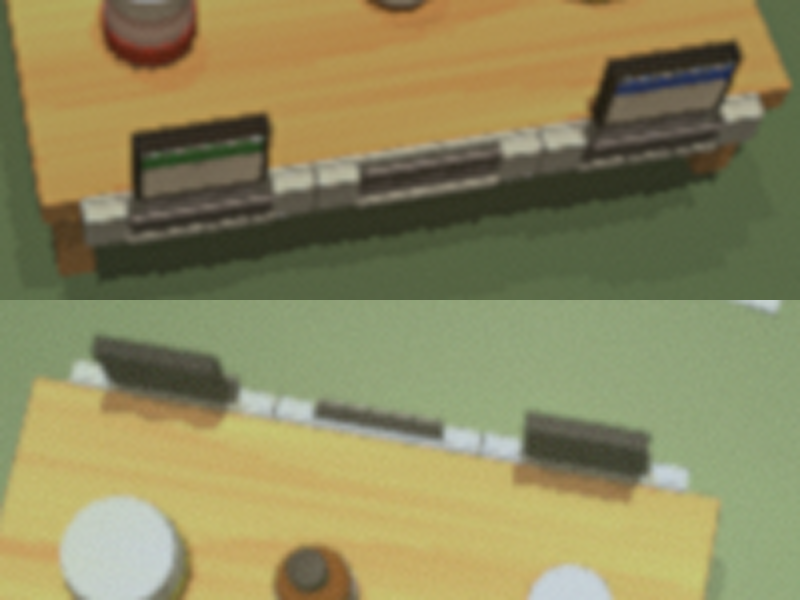

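The crop shows that the block's holder is upright, with its card and orange band facing +x (the scene camera), and that it is smaller than the grey-tongued one at (141,172). The empty pocket is the middle one, between the blue and green tickets. I'll now take the frame corners from dark masks and cast rays onto the known heights.

```bash
cat > h.py <<'E'
import cv2,numpy as np,sys
from rig import *
K=4
def ray(c,p):
    d=c["T"][:3,:3]@np.linalg.solve(c["mtx"],[p[0],p[1],1.]); return c["T"][:3,3],d
def onz(c,p,z):
    o,d=ray(c,p); return o+d*(z-o[2])/d[2]
def tri(c1,p1,c2,p2):
    o1,d1=ray(c1,p1);o2,d2=ray(c2,p2)
    s=np.linalg.lstsq(np.c_[d1,-d2],o2-o1,rcond=None)[0]
    a,b=o1+d1*s[0],o2+d2*s[1]; return (a+b)/2,np.linalg.norm(a-b)
def proj(c,P):
    q=c["mtx"]@(c["T"][:3,:3].T@(np.asarray(P)-c["T"][:3,3])); return q[:2]/q[2]
def blob(c,x,y,w,h,thr,eps=6):
    g=cv2.resize(c["frame"][y:y+h,x:x+w].max(2),None,fx=K,fy=K,interpolation=cv2.INTER_CUBIC)
    m=(g<thr).astype(np.uint8)
    cs=cv2.findContours(m,cv2.RETR_EXTERNAL,cv2.CHAIN_APPROX_NONE)[0]
    k=max(cs,key=cv2.contourArea); v=cv2.approxPolyDP(cv2.convexHull(k),eps,True)[:,0]
    return (v+.5)/K-.5+[x,y], cv2.contourArea(k)/K**2
E
python3 - <<'E'
from h import *
t=read_camera("top");s=read_camera("scene")
np.set_printoptions(precision=4,suppress=True)
for n,c,r,thr,z in (("hold top",t,(378,255,45,22),80,.084),("hold sc",s,(120,200,50,40),70,.084),
  ("blue top",t,(158,128,45,26),90,.156),("green top",t,(266,148,42,24),90,.156),
  ("green sc",s,(268,240,42,26),75,.156),("blue sc",s,(385,222,45,26),75,.156)):
    v,a=blob(c,*r,thr); print(n,a)
    for p in v: print(p.round(2),onz(c,p,z)[:2])
E
```

```text
hold top 123.21875
[416.62 266.38] [ 0.454  -0.2991]
[409.12 270.12] [ 0.4452 -0.2852]
[383.12 270.12] [ 0.4396 -0.2357]
[386.38 266.38] [ 0.4475 -0.2414]
[413.12 264.62] [ 0.4566 -0.2923]
hold sc 166.8125
[155.88 208.12] [ 0.4451 -0.2445]
[160.62 222.62] [ 0.4809 -0.2394]
[132.38 232.62] [ 0.4905 -0.2923]
[125.88 218.12] [ 0.4547 -0.3016]
blue top 317.46875
[163.88 135.12] [0.6376 0.2048]
[192.88 139.62] [0.6348 0.1495]
[197.88 148.38] [0.6188 0.1377]
[194.62 150.38] [0.6142 0.1432]
[169.88 145.88] [0.6178 0.1904]
[163.62 138.62] [0.6306 0.2042]
green top 212.09375
[271.38 157.88] [ 0.6157 -0.0005]
[298.12 160.62] [ 0.616  -0.0505]
[300.88 162.62] [ 0.6127 -0.0559]
[300.88 166.88] [ 0.6045 -0.0568]
[296.38 168.38] [ 0.6007 -0.0488]
[275.12 164.62] [ 0.6035 -0.0089]
[271.12 162.62] [ 0.6065 -0.0011]
green sc 583.90625
[305.88 244.12] [ 0.6349 -0.003 ]
[304.88 261.88] [ 0.6668 -0.0139]
[273.12 265.38] [ 0.6604 -0.0653]
[273.62 248.38] [ 0.6297 -0.0569]
blue sc 259.4375
[423.62 226.38] [0.6503 0.2022]
[419.38 244.62] [0.6824 0.1803]
[386.88 247.38] [0.674  0.1256]
[392.38 230.12] [0.6443 0.1473]
```

```bash
cat >> h.py <<'E'
def edge(c,a,b,r=4,f=.7,n=2):
    """subpixel edge near segment a-b: strongest step along its normal, in n parts -> points"""
    g=c["frame"].max(2).astype(np.float32); a,b=np.float64(a),np.float64(b)
    u=(b-a)/np.linalg.norm(b-a); nn=np.array([-u[1],u[0]]); out=[]
    tt=np.arange(-r,r+.01,.1)
    for i in range(n):
        l0=.5-f/2+f*i/n; ls=np.linspace(l0,l0+f/n,25)
        P=a+np.outer(ls,b-a); M=P[:,None]+tt[None,:,None]*nn
        pr=cv2.remap(g,M[...,0].astype(np.float32),M[...,1].astype(np.float32),cv2.INTER_LINEAR).mean(0)
        pr=cv2.GaussianBlur(pr[None],(0,0),6)[0]; d=np.abs(np.gradient(pr)); k=d[5:-5].argmax()+5
        out.append((P.mean(0)+tt[k]*nn,round(float(tt[k]),2),round(float(d[k]*10),1)))
    return out
E
python3 - <<'E'
from h import *
t=read_camera("top");s=read_camera("scene")
np.set_printoptions(precision=4,suppress=True)
for n,c,a,b,z in (("hold top front",t,(386,265.5),(416,264),.084),
 ("hold sc back",s,(126,217.5),(156,208),.084),
 ("blue top front",t,(164.3,134.5),(195,139.5),.156),("green top front",t,(272.5,153),(302,158),.156),
 ("blue sc back",s,(392,230),(424,226),.156),("green sc back",s,(273.5,248),(306,244),.156),
 ("blue sc L end",s,(391.5,231),(389,244),.156),("blue sc R end",s,(425,227),(421,243),.156),
 ("green sc L end",s,(273,249),(273,264),.156),("green sc R end",s,(307,245),(307,260),.156)):
  e=edge(c,a,b)
  print(n,[(p.round(2),o,k,onz(c,p,z)[:2]) for p,o,k in e])
E
```

```text
hold top front [(array([395.72, 264.31]), -0.7, 40.3, array([ 0.4534, -0.259 ])), (array([406.22, 263.79]), -0.7, 40.4, array([ 0.4567, -0.279 ]))]
hold sc back [(array([135.72, 214.32]), -0.1, 26.9, array([ 0.4503, -0.283 ])), (array([146.16, 210.8 ]), -0.3, 26.6, array([ 0.4469, -0.2631]))]
blue top front [(array([174.45, 135.04]), -1.1, 24.3, array([0.64  , 0.1852])), (array([185.15, 137.09]), -0.8, 25.5, array([0.6382, 0.1646]))]
green top front [(array([282.15, 154.23]), -0.4, 25.9, array([ 0.625 , -0.0197])), (array([292.48, 155.98]), -0.4, 26.4, array([ 0.6238, -0.0391]))]
blue sc back [(array([402.29, 227.81]), -0.9, 49.4, array([0.6441, 0.1655])), (array([413.45, 226.11]), -1.2, 49.8, array([0.6455, 0.1855]))]
green sc back [(array([283.99, 246.1 ]), -0.6, 49.0, array([ 0.6297, -0.0392])), (array([295.32, 244.31]), -1.0, 49.4, array([ 0.6309, -0.0201]))]
blue sc L end [(array([389.8 , 235.06]), 0.9, 51.8, array([0.6526, 0.1394])), (array([388.14, 239.45]), 1.7, 44.4, array([0.66  , 0.1334]))]
blue sc R end [(array([423.7, 232.2]), 0.0, 45.1, array([0.6614, 0.1975])), (array([421.72, 237.65]), 0.6, 37.0, array([0.6707, 0.1897]))]
green sc L end [(array([272.4 , 253.88]), 0.6, 54.6, array([ 0.6393, -0.0613])), (array([272.5 , 259.12]), 0.5, 53.4, array([ 0.6489, -0.0635]))]
green sc R end [(array([307.1 , 249.88]), -0.1, 46.5, array([ 0.646 , -0.0041])), (array([306.8 , 255.12]), 0.2, 46.9, array([ 0.6555, -0.0074]))]
```

The neighbours' edges don't fit a 0.156 top height: front and back come out about 16 mm inconsistent. So I check the shelf height by triangulating the tin and jar lids.

```bash
python3 - <<'E'
from h import *
t=read_camera("top");s=read_camera("scene")
np.set_printoptions(precision=4,suppress=True)
def lid(c,x,y,w,h):
    r=cv2.cvtColor(c["frame"][y:y+h,x:x+w],cv2.COLOR_BGR2HSV)
    m=((r[...,1]<60)&(r[...,2]>150)).astype(np.uint8)
    k=max(cv2.findContours(m,0,1)[0],key=cv2.contourArea); e=cv2.fitEllipse(cv2.convexHull(k)); return np.array(e[0])+[x,y],e[1]
tin=lid(t,150,170,40,38),lid(s,370,180,38,24)
jar=lid(t,268,190,28,28),lid(s,264,196,26,18)
for n,q,h in(("tin",tin,.032),("jar",jar,.055)):
    P,g=tri(t,q[0][0],s,q[1][0]); print(n,q,P,g,"board",P[2]-h)
# holder, neighbour: solve (x,z) mid from front edge in top, back edge in scene
for n,fa,ba,z0 in(("hold",(400.97,264.05),(140.94,212.56),.084),("blue",(179.8,136.06),(407.87,226.96),.156),("green",(287.3,155.1),(289.65,245.2),.156)):
    for z in z0+np.array([-.02,-.015,-.01,-.005,0]): print(n,z.round(3),(onz(t,fa,z)-onz(s,ba,z))[:2], onz(t,fa,z)[:2])
# board front corners on table-ish
E
```

```text
tin ((array([169.0412, 187.4598]), (27.428300857543945, 29.47512435913086)), (array([389.9321, 193.6297]), (21.62068748474121, 28.659082412719727))) [0.5468 0.1883 0.1209] 0.0006014283820093223 board 0.08893339495180122
jar ((array([282.0983, 201.2089]), (20.674638748168945, 21.262371063232422)), (array([276.7022, 205.8503]), (17.179306030273438, 21.86258316040039))) [ 0.5385 -0.029   0.144 ] 0.0002271913623106701 board 0.08904880793553066
hold 0.064 [0.0244 0.0022] [ 0.4578 -0.274 ]
hold 0.069 [0.0199 0.0027] [ 0.4571 -0.2728]
hold 0.074 [0.0154 0.0031] [ 0.4564 -0.2715]
hold 0.079 [0.0109 0.0036] [ 0.4557 -0.2703]
hold 0.084 [0.0064 0.004 ] [ 0.4551 -0.269 ]
blue 0.136 [ 0.0126 -0.0052] [0.6462 0.1797]
blue 0.141 [ 0.008 -0.004] [0.6444 0.1785]
blue 0.146 [ 0.0034 -0.0029] [0.6426 0.1773]
blue 0.151 [-0.0012 -0.0017] [0.6409 0.1761]
blue 0.156 [-0.0057 -0.0006] [0.6391 0.1749]
green 0.136 [ 0.0126 -0.0031] [ 0.6312 -0.0293]
green 0.141 [ 0.008  -0.0022] [ 0.6295 -0.0293]
green 0.146 [ 0.0034 -0.0014] [ 0.6278 -0.0293]
green 0.151 [-0.0012 -0.0005] [ 0.6261 -0.0294]
green 0.156 [-0.0059  0.0003] [ 0.6244 -0.0294]
```

Both lids put the board at z≈0.089, and the neighbours' edges agree with that (frame tops ≈0.140), so I use 0.09 rather than 0.105. The holder is at about (0.452, -0.27) with yaw about +0.166. The pocket centre is at about (0.633, 0.075) with yaw about -0.07. First I lift and turn the tool.

Request:
move_arm(plan=[[0,[0,0,-0.5],1],[0,[0,0,-0.5],1],[0,[0,0,-0.5],1],[0,[0,0,-0.5],1],[0,[0,0,0],1],[0,[0,0,0],1],[0,[0,0,0],1]], grip_force=50)

```text
time_s: 1.1
eef_pos: [0.1912, 0.6212, 0.2681]
tcp_rot: [0.418, 0.909, 0.0, -0.0]
contact_force: [-0.8, 0.2, -0.2]
finger_gap: 0.0856
grip_force: 0.0
```

```bash
cat >> h.py <<'E'
from scipy.spatial.transform import Rotation as R
def st():
    q=sense(); M=R.from_quat(q["tcp_rot"]).as_matrix(); p=q["eef_pos"]
    print("t%.2f"%q["time_s"],"p",p.round(4),"yaw_y %.4f"%np.arctan2(M[1,1],M[0,1]),"tilt",M[:2,2].round(4),"F",q["contact_force"].round(2),"Mt",q["wrist_torque"].round(2),"gap %.4f g %.1f"%(q["finger_gap"],q["grip_force"]),"j",q["joint_positions"].round(2)); return q,p,M
def to(p,M,P,yaw=None):
    d=M.T@(np.array(P)-p)/.03; 
    print("tool shift total (units 30mm)",d.round(3), "turn units", None if yaw is None else round((np.arctan2(M[1,1],M[0,1])-yaw)/.08,2))
E
python3 -c "
from h import *
q,p,M=st(); to(p,M,[.5,.4,.27],.166)"
```

```text
t1.10 p [0.1912 0.6212 0.2681] yaw_y 0.7088 tilt [-0.0001  0.0003] F [-0.81  0.2  -0.16] Mt [-0.01 -0.    0.03] gap 0.0856 g 0.0 j [-1.43  0.58  0.2   1.44 -0.12  1.13 -0.5 ]
tool shift total (units 30mm) [-12.298   3.014  -0.066] turn units 6.78
```

Request:
move_arm(plan=[[0,[0,0,0],1],[0,[0,0,0],1],[0,[0,0,0],1],[0,[0,0,0],1],[0,[0,0,0],1],[0,[0,0,0],1],[0,[0,0,0],0.8]])

```text
time_s: 1.8
eef_pos: [0.1912, 0.6212, 0.2679]
tcp_rot: [0.646, 0.763, -0.0, -0.0]
contact_force: [-0.6, 0.4, -0.5]
finger_gap: 0.0856
grip_force: 0.0
```

```bash
python3 -c "
from h import *
q,p,M=st(); to(p,M,[.42,.35,.27],.166);to(np.array([.42,.35,.27]),M,[.5,0,.27]);to(np.array([.5,0,.27]),M,[.452,-.271,.2])"
```

```text
t1.80 p [0.1912 0.6212 0.2679] yaw_y 0.1651 tilt [-0.0001 -0.    ] F [-0.6   0.4  -0.53] Mt [-0.03  0.03 -0.07] gap 0.0856 g 0.0 j [-1.51  0.6   0.34  1.45 -0.21  1.14 -0.97]
tool shift total (units 30mm) [-10.171   6.037  -0.071] turn units -0.01
tool shift total (units 30mm) [-11.946   0.713  -0.   ] turn units None
tool shift total (units 30mm) [-8.647 -3.063  2.334] turn units None
```

Request:
move_arm(plan=[[0,[-0.9,0.6,0],0],[0,[-0.9,0.6,0],0],[0,[-0.9,0.6,0],0],[0,[-0.9,0.6,0],0],[0,[-0.9,0.6,0],0],[0,[-0.9,0.6,0],0],[0,[-0.9,0.6,0],0],[0,[-0.9,0.6,0],0]])

```text
time_s: 2.6
eef_pos: [0.3702, 0.4314, 0.2681]
tcp_rot: [0.645, 0.764, 0.0, -0.0]
contact_force: [-0.1, 0.7, -0.2]
finger_gap: 0.0853
grip_force: 0.0
```

Request:
move_arm(plan=[[0,[-0.9,0.4,0],0],[0,[-0.9,0.4,0],0],[0,[-0.9,0.3,0],0],[0,[-0.9,0.1,0],0],[0,[-0.9,0,0],0],[0,[-0.9,0,0],0],[0,[-0.9,0,0],0],[0,[-0.9,0,0],0]])

```text
time_s: 3.4
eef_pos: [0.4411, 0.2244, 0.2681]
tcp_rot: [0.645, 0.764, 0.0, -0.0]
contact_force: [0.2, -0.2, 0.2]
finger_gap: 0.0854
grip_force: 0.0
```

```bash
python3 -c "
from h import *
q,p,M=st(); to(p,M,[.452,-.271,.2],.166)"
```

```text
t3.40 p [0.4411 0.2244 0.2681] yaw_y 0.1681 tilt [0.0003 0.0004] F [ 0.2  -0.2   0.21] Mt [-0.01 -0.03  0.02] gap 0.0854 g 0.0 j [-0.82  0.36  0.41  1.87 -0.17  0.95 -0.17]
tool shift total (units 30mm) [-16.341  -2.406   2.263] turn units 0.03
```

Request:
move_arm(plan=[[0,[-1,0,0],0],[0,[-1,0,0],0],[0,[-1,0,0],0],[0,[-1,0,0],0],[0,[-1,0,0],0],[0,[-1,0,0],0],[0,[-1,-0.2,0],0],[0,[-1,-0.2,0],0]])

```text
time_s: 4.2
eef_pos: [0.4693, -0.0144, 0.2681]
tcp_rot: [0.645, 0.764, 0.0, 0.0]
contact_force: [-0.3, -0.8, 0.4]
finger_gap: 0.0854
grip_force: 0.0
```

Request:
move_arm(plan=[[0,[-1,-0.2,0],0],[0,[-1,-0.3,0],0],[0,[-1,-0.3,0],0],[0,[-1,-0.3,0],0],[0,[-1,-0.3,0],0],[0,[-1,-0.3,0],0],[0,[-1,-0.3,0],0],[0,[-1,0,0],0]])

```text
time_s: 5.0
eef_pos: [0.4492, -0.2614, 0.2682]
tcp_rot: [0.646, 0.764, 0.0, -0.0]
contact_force: [0.7, 0.9, -0.7]
finger_gap: 0.0853
grip_force: 0.0
```

```bash
python3 - <<'E'
from h import *
q,p,M=st(); to(p,M,[.452,-.271,.06],.166)
s=read_camera("scene");t=read_camera("top")
cr=lambda c,x,y:cv2.resize(c["frame"][y:y+150,x:x+100],None,fx=4,fy=4,interpolation=cv2.INTER_CUBIC)
cv2.imwrite("pics/pre.png",np.hstack([cr(s,75,130),cr(t,350,190)]))
for z in(.084,.080): print("center est", (onz(t,(400.97,264.05),z)+onz(s,(140.94,212.56),z))/2)
E
```

```text
t5.00 p [ 0.4492 -0.2614  0.2682] yaw_y 0.1668 tilt [-0.0001  0.0003] F [ 0.69  0.85 -0.66] Mt [-0.01 -0.07  0.02] gap 0.0853 g 0.0 j [ 0.11  0.41  0.52  1.81 -0.24  0.99  0.89]
tool shift total (units 30mm) [-0.335  0.04   6.94 ] turn units 0.01
center est [ 0.45184459 -0.27103252  0.084     ]
center est [ 0.45058669 -0.27184962  0.08      ]
```

View pics/pre.png

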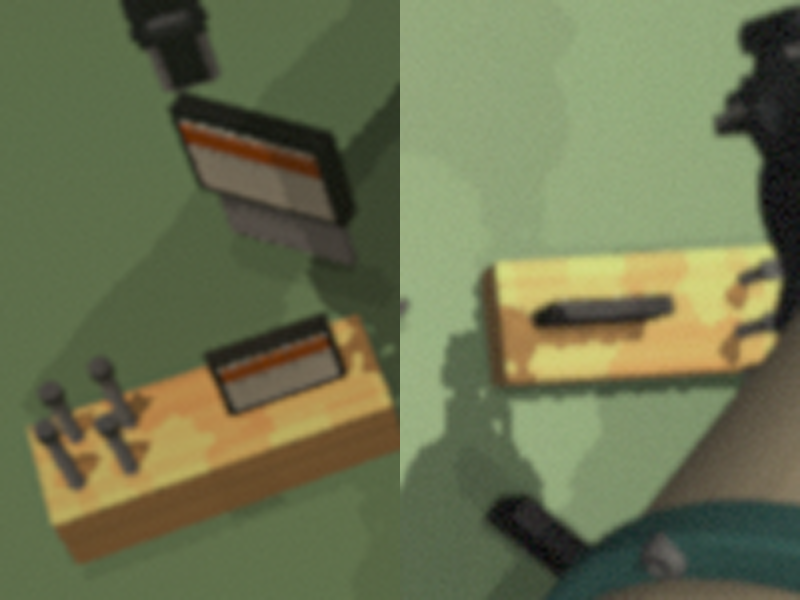

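The picture shows the gripper above and clear of the holder: scene crop frame (275,365), about pixel (144,221), still upright; top frame about (402,267). I descend with the fingers half closed.

Request:
move_arm(plan=[[0.5,[-0.3,0,0.9],0],[0.5,[0,0,1],0],[0.5,[0,0,1],0],[0.5,[0,0,1],0],[0.5,[0,0,1],0],[0.5,[0,0,1],0],[0.5,[0,0,0.6],0],[0.5,[0,0,0.4],0]])

```text
time_s: 5.9
eef_pos: [0.4514, -0.2674, 0.0595]
tcp_rot: [0.645, 0.764, 0.0, -0.001]
contact_force: [-0.1, -0.1, 0.6]
finger_gap: 0.0426
grip_force: 0.0
```

Request:
move_arm(plan=[[0.7,[0,0,0],0],[0.8,[0,0,0],0],[0.9,[0,0,0],0],[1,[0,0,0],0],[1,[0,0,0],0],[1,[0,0,0],0],[1,[0,0,0],0]])

```text
time_s: 6.6
eef_pos: [0.4519, -0.2688, 0.0611]
tcp_rot: [0.645, 0.764, 0.0, 0.0]
contact_force: [-0.5, -0.0, 0.4]
finger_gap: 0.0003
grip_force: 0.0
```

```bash
python3 -c "
from h import *
q,p,M=st()"
```

```text
t6.60 p [ 0.4519 -0.2688  0.0611] yaw_y 0.1680 tilt [ 0.0003 -0.0001] F [-0.48 -0.05  0.42] Mt [-0.04  0.02 -0.  ] gap 0.0003 g 0.0 j [ 0.27  0.7   0.33  2.   -0.44  0.52  1.08]
```

```bash
python3 - <<'E'
from h import *
s=read_camera("scene");t=read_camera("top")
cr=lambda c,x,y:cv2.resize(c["frame"][y:y+150,x:x+100],None,fx=4,fy=4,interpolation=cv2.INTER_CUBIC)
cv2.imwrite("pics/miss.png",np.hstack([cr(s,90,130),cr(t,350,190)]))
q,p,M=st()
print(proj(s,p),proj(t,p), proj(s,[.452,-.271,.084]),proj(t,[.452,-.271,.084]))
print(s["T"].round(4).tolist(),t["T"].round(4).tolist())
E
```

```text
t6.70 p [ 0.4518 -0.2688  0.061 ] yaw_y 0.1680 tilt [0. 0.] F [0.19 0.36 0.17] Mt [-0.    0.   -0.04] gap -0.0000 g 0.0 j [ 0.27  0.7   0.33  2.   -0.44  0.52  1.08]
[146.03934069 220.22916409] [397.73211418 266.95093373] [142.19060654 213.75519205] [401.91393078 265.75494347]
[[0.2553, 0.7905, -0.5567, 1.0357], [0.9667, -0.1992, 0.1605, -0.1511], [0.016, -0.5792, -0.815, 0.8525], [0.0, 0.0, 0.0, 1.0]] [[0.1109, -0.9707, 0.2133, 0.328], [-0.9938, -0.1091, 0.0203, -0.0338], [0.0036, -0.2142, -0.9768, 1.0255], [0.0, 0.0, 0.0, 1.0]]
```

View pics/miss.png

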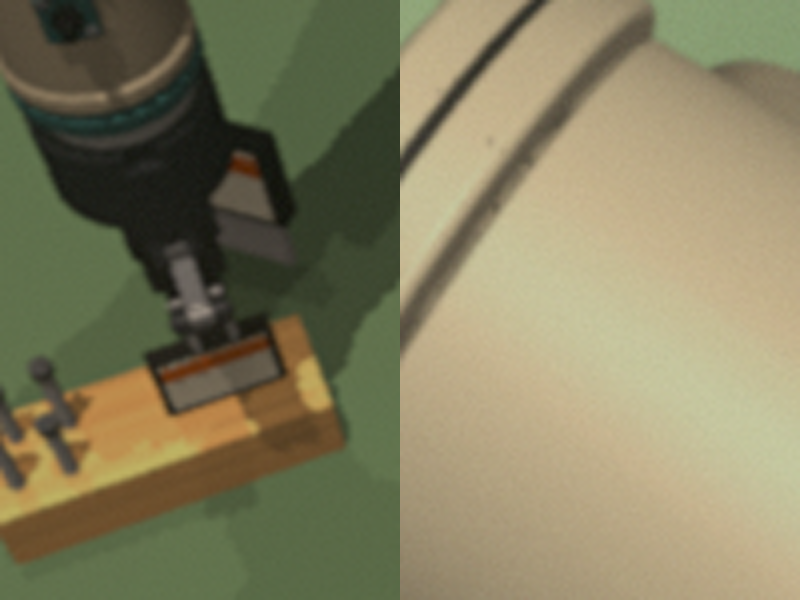

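The gripper shut on nothing (gap 0): in the scene crop the shut fingers stand behind the frame, whose top edge is at about (205,345). I check where the gripper should have appeared in the two earlier pictures.

```bash
python3 - <<'E'
from h import *
import cv2
s=read_camera("scene");t=read_camera("top")
np.set_printoptions(precision=1,suppress=True)
p=np.array([.4492,-.2614,.2682]);u=np.array([np.cos(.167),np.sin(.167),0])
for k in(-.05,0,.05):
  P=p+k*u+[0,0,0.002]; print(k,"pre: scene crop",(proj(s,P)-[75,130])*4,"top crop",(proj(t,P)-[350,190])*4+[400,0])
p=np.array([.4518,-.2688,.061])
for z in(-.011,.008,.024,.062,.1): print(z,"miss scene crop",(proj(s,p+[0,0,z])-[90,130])*4)
# is the frame's outline unchanged?  frame top-back edge now
for P in ([.452,-.271,.084],): print((proj(s,P)-[90,130])*4)
print([(a.round(2),o,k) for a,o,k in edge(s,(126,217.5),(156,208))])
b=cv2.imread("pics/scene0.png"); print(np.abs(b.astype(int)-s["frame"])[222:234,128:160].mean(), sense()["joint_positions"])
E
```

```text
-0.05 pre: scene crop [158.5 -24.2] top crop [723.2 388.3]
0 pre: scene crop [187.   57.8] top crop [707.1 257.9]
0.05 pre: scene crop [217.4 145.4] top crop [691.5 131.1]
-0.011 miss scene crop [229.  373.6]
0.008 miss scene crop [220.4 351.6]
0.024 miss scene crop [212.9 332.6]
0.062 miss scene crop [194.4 285.1]
0.1 miss scene crop [174.4 234.3]
[208.8 335. ]
[(array([135.8, 214.5]), 0.1, 7.7), (array([145.3, 208.2]), -3.0, 9.1)]
13.636284722222221 [ 0.3  0.7  0.3  2.  -0.4  0.5  1.1]
```

Request:
move_arm(plan=[[1,[0,0,-0.5],0],[1,[0,0,-1],0],[1,[0,0,-1],0],[1,[0,0,-1],0],[1,[0,0,-1],0],[1,[0,0.8,0],0],[1,[0,0.8,0],0],[1,[0,0.8,0],0]])

```text
time_s: 7.6
eef_pos: [0.5236, -0.2565, 0.1963]
tcp_rot: [0.645, 0.764, 0.0, 0.0]
contact_force: [0.4, 0.4, 0.2]
finger_gap: -0.0002
grip_force: 0.0
```

```bash
python3 - <<'E'
from h import *
q,p,M=st()
s=read_camera("scene");t=read_camera("top")
tip=p+M@[0,0,.011]
a,b=proj(s,tip),proj(t,tip); print("tip px",a,b,"base px",proj(s,[0,0,0]))
def cr(c,q):
    x,y=(q-[50,75]).astype(int); x=min(max(x,0),460);y=max(y,0); print("origin",x,y)
    return cv2.resize(c["frame"][y:y+150,x:x+100],None,fx=4,fy=4,interpolation=cv2.INTER_CUBIC)
cv2.imwrite("pics/grip.png",np.hstack([cr(s,a),cr(t,b)]))
E
```

```text
t7.60 p [ 0.5236 -0.2565  0.1963] yaw_y 0.1678 tilt [0.0006 0.0001] F [0.38 0.44 0.23] Mt [-0.02 -0.04  0.01] gap -0.0002 g 0.0 j [ 0.11  0.58  0.47  1.73 -0.33  0.9   0.89]
tip px [141.12749018 211.33663573] [410.86267574 218.13749319] base px [238.07366781  75.41856818]
origin 91 136
origin 360 143
```

View pics/grip.png

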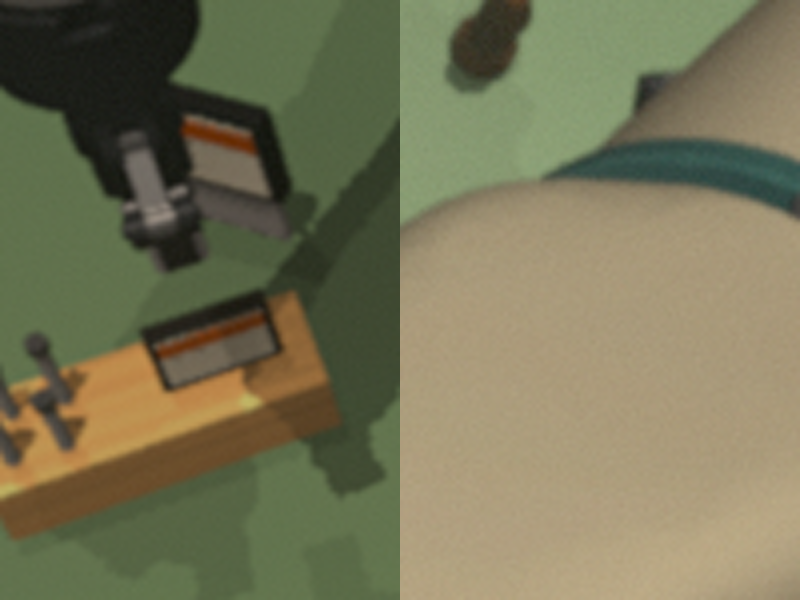

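In the scene crop the shut fingertips appear at about (180,265), pixel (136,202), but (141,211) was expected. That is 20 mm or more off. The base's pixel fits well, so I test the cameras against known planes: the bench strip, the block top and bottom, and the slicker.

```bash
python3 - <<'E'
from h import *
np.set_printoptions(precision=4,suppress=True)
s=read_camera("scene");t=read_camera("top")
s["frame"]=cv2.imread("pics/scene0.png");t["frame"]=cv2.imread("pics/top0.png")
def quad(c,x,y,w,h,f,eps):
    r=cv2.resize(c["frame"][y:y+h,x:x+w],None,fx=4,fy=4,interpolation=cv2.INTER_CUBIC)
    m=f(cv2.cvtColor(r,cv2.COLOR_BGR2HSV).astype(int)).astype(np.uint8)
    k=max(cv2.findContours(m,0,1)[0],key=cv2.contourArea); v=cv2.approxPolyDP(cv2.convexHull(k),eps,True)[:,0]; return (v+.5)/4-.5+[x,y]
wh=lambda r:(r[...,1]<70)&(r[...,2]>150)
a=quad(s,245,345,195,45,wh,10);b=quad(t,200,70,150,65,wh,10)
print("strip\n",a,"\n",b); 
for P in (a): print("s z0",onz(s,P,0))
for P in (b): print("t z0",onz(t,P,0))
wood=lambda r:(r[...,0]<28)&(r[...,1]>90)&(r[...,2]>150)
a=quad(s,75,195,110,80,wood,8);b=quad(t,365,240,100,60,wood,8)
print("block top")
for P in (a): print("s",P,onz(s,P,.04))
for P in (b): print("t",P,onz(t,P,.04))
a=quad(s,230,160,215,110,wood,12);b=quad(t,120,140,205,120,wood,12)
print("shelf")
for z in(.09,.105):
  for P in (a): print(z,"s",P,onz(s,P,z))
  for P in (b): print(z,"t",P,onz(t,P,z))
E
```

```text
strip
 [[426.875 370.625]
 [255.125 378.375]
 [254.125 363.375]
 [422.875 356.625]] 
 [[349.375 101.875]
 [349.375 134.375]
 [199.625 134.375]
 [199.625  96.625]
 [212.375  74.625]
 [284.875  74.625]
 [334.125  89.625]]
s z0 [0.8439 0.1633 0.    ]
s z0 [ 0.7821 -0.1283  0.    ]
s z0 [ 0.7565 -0.1244  0.    ]
s z0 [0.8194 0.1666 0.    ]
t z0 [ 0.8183 -0.1542  0.    ]
t z0 [ 0.741  -0.1603  0.    ]
t z0 [0.7037 0.1694 0.    ]
t z0 [0.7929 0.1823 0.    ]
t z0 [0.8497 0.1612 0.    ]
t z0 [ 0.8683 -0.0029  0.    ]
t z0 [ 0.8441 -0.1176  0.    ]
block top
s [163.875 209.125] [ 0.4177 -0.2345  0.04  ]
s [171.625 230.875] [ 0.474  -0.2258  0.04  ]
s [ 87.875 259.875] [ 0.5005 -0.3859  0.04  ]
s [ 83.125 240.375] [ 0.4541 -0.3935  0.04  ]
s [110.625 226.625] [ 0.4347 -0.3406  0.04  ]
t [458.125 279.125] [ 0.4436 -0.3953  0.04  ]
t [377.625 284.875] [ 0.4144 -0.2361  0.04  ]
t [374.625 267.125] [ 0.4489 -0.2278  0.04  ]
t [379.875 259.875] [ 0.4647 -0.2373  0.04  ]
t [433.875 252.875] [ 0.491  -0.3449  0.04  ]
t [456.875 273.125] [ 0.4553 -0.3924  0.04  ]
shelf
0.09 s [436.625 235.125] [0.6378
[... 267 characters left out ...]
t [319.375 175.375] [ 0.6121 -0.0967  0.09  ]
0.09 t [313.125 212.875] [ 0.5349 -0.0915  0.09  ]
0.09 t [281.375 223.875] [ 0.5063 -0.0323  0.09  ]
0.09 t [188.625 213.375] [0.5069 0.1495 0.09  ]
0.105 s [436.625 235.125] [0.6456 0.2433 0.105 ]
0.105 s [251.375 265.625] [ 0.6241 -0.0955  0.105 ]
0.105 s [238.375 194.125] [ 0.4665 -0.0865  0.105 ]
0.105 s [407.875 169.875] [0.4891 0.253  0.105 ]
0.105 t [133.875 200.375] [0.5176 0.2551 0.105 ]
0.105 t [148.875 144.125] [0.6338 0.2453 0.105 ]
0.105 t [319.375 175.375] [ 0.6075 -0.0957  0.105 ]
0.105 t [313.125 212.875] [ 0.5316 -0.0906  0.105 ]
0.105 t [281.375 223.875] [ 0.5035 -0.0324  0.105 ]
0.105 t [188.625 213.375] [0.504  0.1466 0.105 ]
```

The board corners agree in both cameras at z≈0.09, so the cameras are consistent with each other. The tips therefore seem to stand about 30 mm higher than the tool reading says. I test this by touching free bench at about (0.58,-0.32).

Request:
move_arm(plan=[[1,[-0.8,0.5,0],0],[1,[-0.8,0.5,0],0],[1,[-0.8,0.5,0.2],0],[1,[0,0,1],0],[1,[0,0,1],0],[1,[0,0,1],0],[1,[0,0,1],0],[1,[0,0,0.9],0]])

```text
time_s: 8.6
eef_pos: [0.5772, -0.3207, 0.0415]
tcp_rot: [0.646, 0.763, -0.001, -0.001]
contact_force: [0.4, 0.2, 0.0]
finger_gap: 0.0004
grip_force: 0.0
```

```bash
python3 - <<'E'
from h import *
q,p,M=st()
s=read_camera("scene");t=read_camera("top")
tip=p+M@[0,0,.011]
a,b=proj(s,tip),proj(t,tip); print("tip px",a,b)
def cr(c,q):
    x,y=(q-[50,75]).astype(int); x=min(max(x,0),460);y=max(y,0); print("origin",x,y)
    return cv2.resize(c["frame"][y:y+150,x:x+100],None,fx=4,fy=4,interpolation=cv2.INTER_CUBIC)
cv2.imwrite("pics/grip2.png",np.hstack([cr(s,a),cr(t,b)]))
E
```

```text
t8.60 p [ 0.5772 -0.3207  0.0415] yaw_y 0.1663 tilt [-0.0019  0.0002] F [0.42 0.21 0.05] Mt [ 0.01 -0.01 -0.03] gap 0.0004 g 0.0 j [ 0.25  0.88  0.37  1.62 -0.43  0.73  0.99]
tip px [127.40064075 290.23626823] [422.47355662 211.13138994]
origin 77 215
origin 372 136
```

View pics/grip2.png

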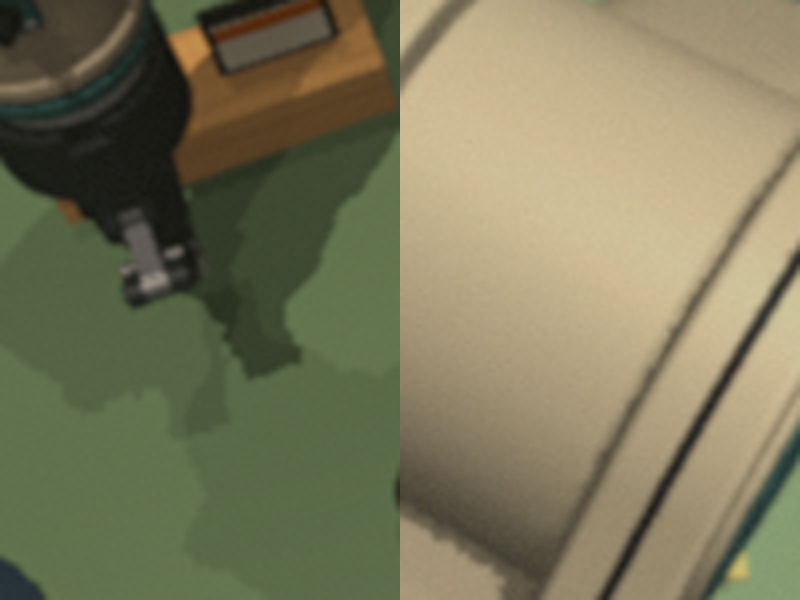

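In the crop the finger knuckles are at about (160,275) and the lower end at about (150,300), pixel (115,290). The shadow tips at (205,430) and (270,365) lie well apart from the fingers, so the fingers are clearly above the bench. I go on down gently and feel.

Request:
move_arm(plan=[[1,[0,0,0.3],0],[1,[0,0,0.3],0],[1,[0,0,0.2],0],[1,[0,0,0],0]])

```text
time_s: 9.1
eef_pos: [0.5789, -0.32, 0.0186]
tcp_rot: [0.645, 0.764, 0.0, -0.0]
contact_force: [-0.6, -0.6, 0.2]
finger_gap: 0.0004
grip_force: 0.0
```

```bash
python3 - <<'E'
from h import *
q,p,M=st()
s=read_camera("scene")
b=cv2.imread("pics/scene0.png")
f=s["frame"]; h=cv2.cvtColor(f,cv2.COLOR_BGR2HSV)
x0,x1,y0,y1=90,150,262,306
print("tip px",proj(s,p+M@[0,0,.011]),proj(s,p+M@[0,0,-.05]))
g=f.astype(int)
# achromatic index: G-R relative; bench is green
for y in range(y0,y1,1):
    print(y,"".join("#" if (g[y,x,1]-g[y,x,2])<0.10*g[y,x,1]+2 else "." for x in range(x0,x1)))
E
```

```text
t9.10 p [ 0.5789 -0.32    0.0186] yaw_y 0.1680 tilt [-0.0005  0.0004] F [-0.58 -0.56  0.23] Mt [ 0.04 -0.05  0.01] gap 0.0004 g 0.0 j [ 0.26  0.91  0.36  1.62 -0.44  0.7   1.  ]
tip px [130.96031173 296.4381938 ] [122.48263248 281.43310045]
262 ####################################...#...#.#..#...........
263 #####################################.###.##..........#.....
264 ###################################.#...#.#.................
265 #####################################............#..........
266 #####################################.......................
267 #####################################.....#.................
268 #####################################......#................
269 ######################################......................
270 ..####################################..........#...........
271 ...###################################.........#............
272 ......#################################.....................
273 ..........#############################.....................
274 ...........############################.....#...............
275 ..........
[... 1300 characters left out ...]
............#############.........#...............
296 .......................##########............#..............
297 .......................#######...........#...#..............
298 ............................................................
299 ............................................................
300 ............................................................
301 ............................................................
302 ............................................................
303 ............................................................
304 ............................................................
305 ............................................................
```

Request:
move_arm(plan=[[1,[0,0,0.1],0],[1,[0,0,0.1],0],[1,[0,0,0],0]])

```text
time_s: 9.45
eef_pos: [0.579, -0.32, 0.0126]
tcp_rot: [0.645, 0.764, -0.0, -0.0]
contact_force: [-1.0, 0.6, -0.4]
finger_gap: 0.0002
grip_force: 0.0
```

Request:
move_arm(plan=[[1,[0,0,0.1],0],[1,[0,0,0],0]])

```text
time_s: 9.65
eef_pos: [0.579, -0.32, 0.0095]
tcp_rot: [0.645, 0.764, -0.0, -0.0]
contact_force: [-0.1, 0.9, 0.5]
finger_gap: 0.0
grip_force: 0.0
```

Request:
move_arm(plan=[[1,[0,0,0.1],0],[1,[0,0,0],0]])

```text
time_s: 9.85
eef_pos: [0.5789, -0.32, 0.0065]
tcp_rot: [0.645, 0.764, -0.0, -0.0]
contact_force: [0.1, 0.2, -0.0]
finger_gap: -0.0003
grip_force: 0.0
```

No contact even below the nominal bench height, so an offset does exist. I continue in small steps until I feel the bench.

Request:
move_arm(plan=[[1,[0,0,0.15],0],[1,[0,0,0],0]])

```text
time_s: 10.05
eef_pos: [0.5787, -0.3199, 0.0017]
tcp_rot: [0.645, 0.764, -0.0, -0.001]
contact_force: [-0.7, 0.8, -0.1]
finger_gap: 0.0001
grip_force: 0.0
```

Request:
move_arm(plan=[[1,[0,0,0.15],0],[1,[0,0,0],0]])

```text
time_s: 10.25
eef_pos: [0.5787, -0.3199, -0.0028]
tcp_rot: [0.645, 0.764, -0.0, -0.001]
contact_force: [-0.8, 0.5, -0.5]
finger_gap: -0.0
grip_force: 0.0
```

Request:
move_arm(plan=[[1,[0,0,0.15],0],[1,[0,0,0],0]])

```text
time_s: 10.45
eef_pos: [0.5788, -0.3199, -0.0072]
tcp_rot: [0.645, 0.764, -0.0, -0.0]
contact_force: [0.0, -0.2, 0.2]
finger_gap: -0.0
grip_force: 0.0
```

```bash
python3 - <<'E'
from h import *
q,p,M=st()
s=read_camera("scene"); g=s["frame"].astype(int)
print("tip px",proj(s,p+M@[0,0,.011]))
for y in range(280,316,2): print(y,"".join("#" if (g[y,x,1]-g[y,x,2])<0.10*g[y,x,1]+2 else "." for x in range(95,150)), " ".join(map(str,g[y,112:140:3].max(1))))
E
```

```text
t10.45 p [ 0.5788 -0.3199 -0.0072] yaw_y 0.1680 tilt [-0.0008  0.0006] F [ 0.   -0.23  0.21] Mt [0.   0.03 0.02] gap -0.0000 g 0.0 j [ 0.27  0.94  0.34  1.63 -0.46  0.65  1.01]
tip px [134.30559258 302.26908839]
280 ......##.#############################.#............... 28 29 28 31 26 25 29 59 56 66
282 ............#########################...#.............. 31 28 46 44 29 27 27 50 49 71
284 ..............########################.#............... 33 42 68 50 31 26 27 50 51 74
286 .................###############.######..#............. 35 38 71 84 25 28 25 47 51 68
288 .................#######################............... 54 31 94 95 36 27 27 45 53 62
290 ......................###################.............. 97 81 82 94 55 32 39 52 50 55
292 .......................##################.............. 101 103 84 96 80 94 74 34 53 52
294 .......................###################............. 102 101 83 95 94 45 34 31 55 56
296 ....................#######################............ 102 98 109 94 96 51 50 34 53 54
298 .....................#################................. 102 100 45 100 136 96 58 37 52 56
300 ......................################....#............ 102 98 44 111 133 81 36 43 51 60
302 .....................############...................... 101 99 60 61 66 62 76 51 52 67
304 ......................######........................... 103 101 51 44 78 90 82 53 57 67
306 ....................................................... 102 102 95 97 101 92 86 51 55 66
308 .......................................#............... 101 102 103 103 94 91 92 70 54 66
310 .....................................................#. 102 103 103 100 91 93 92 91 51 67
312 ....................................................... 102 102 101 98 92 92 91 92 54 66
314 ....................................................... 103 102 111 95 92 92 91 93 72 64
```

Request:
move_arm(plan=[[1,[0,0,0.15],0],[1,[0,0,0],0]])

```text
time_s: 10.7
eef_pos: [0.5788, -0.3199, -0.0117]
tcp_rot: [0.645, 0.764, -0.0, -0.0]
contact_force: [0.7, -0.1, 0.2]
finger_gap: -0.0001
grip_force: 0.0
```

Request:
move_arm(plan=[[1,[0,0,0.15],0],[1,[0,0,0],0]])

```text
time_s: 10.9
eef_pos: [0.5788, -0.3199, -0.0162]
tcp_rot: [0.645, 0.764, -0.0, -0.001]
contact_force: [-0.3, 0.1, 0.6]
finger_gap: -0.0001
grip_force: 0.0
```

Request:
move_arm(plan=[[1,[0,0,0.15],0],[1,[0,0,0],0]])

```text
time_s: 11.1
eef_pos: [0.5788, -0.3199, -0.0207]
tcp_rot: [0.645, 0.764, -0.0, -0.001]
contact_force: [-1.1, 1.3, 0.1]
finger_gap: -0.0
grip_force: 0.0
```

```bash
python3 - <<'E'
from h import *
q,p,M=st()
s=read_camera("scene")
print(onz(s,(119,304),0),onz(s,(119,304),.02),onz(s,(136,202),.185),onz(s,(136,202),.21))
E
```

```text
t11.10 p [ 0.5788 -0.3199 -0.0207] yaw_y 0.1679 tilt [-0.0009  0.0005] F [-1.12  1.27  0.15] Mt [ 0.02  0.01 -0.01] gap -0.0000 g 0.0 j [ 0.28  0.96  0.33  1.63 -0.46  0.63  1.02]
[ 0.58486689 -0.34415249  0.        ] [ 0.59544267 -0.33962262  0.02      ] [ 0.50189431 -0.26311397  0.185     ] [ 0.52188566 -0.25891747  0.21      ]
```

Request:
move_arm(plan=[[1,[0,0,0.15],0],[1,[0,0,0],0]])

```text
time_s: 11.35
eef_pos: [0.5797, -0.3207, -0.0232]
tcp_rot: [0.645, 0.764, 0.0, 0.001]
contact_force: [-0.5, 1.4, 8.4]
finger_gap: 0.0005
grip_force: 4.1
```

Request:
move_arm(plan=[[1,[0,0,0.15],0],[1,[0,0,0],0]])

```text
time_s: 11.55
eef_pos: [0.5798, -0.3206, -0.0234]
tcp_rot: [0.645, 0.764, 0.001, 0.001]
contact_force: [-8.6, 6.6, 38.1]
finger_gap: -0.0001
grip_force: 18.8
```

```bash
python3 - <<'E'
from h import *
q,p,M=st()
s=read_camera("scene"); g=s["frame"]
print("tip px",proj(s,p+M@[0,0,.011]))
cv2.imwrite("pics/touch.png",cv2.resize(g[240:340,60:190],None,fx=6,fy=6,interpolation=cv2.INTER_CUBIC))
E
```

```text
t11.55 p [ 0.5798 -0.3206 -0.0234] yaw_y 0.1678 tilt [0.0023 0.001 ] F [-8.6   6.57 38.08] Mt [1.47 1.98 0.01] gap -0.0001 g 18.8 j [ 0.28  0.96  0.33  1.63 -0.47  0.63  1.02]
tip px [135.98136613 306.3917835 ]
```

View pics/touch.png

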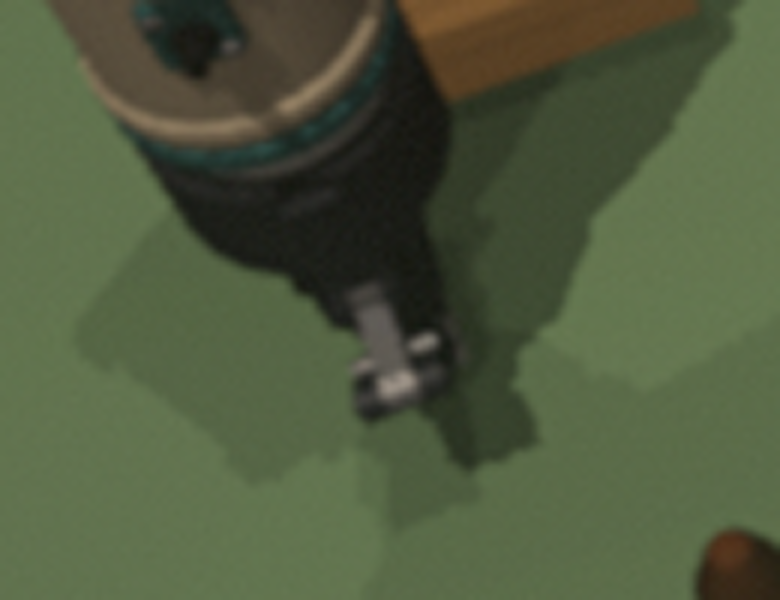

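Contact came at reported z=-0.0234, so the reported tip height is about 34 mm too low. That explains the miss: the tips were level with the frame's top. I lift, go back over the holder half open, and descend in checked steps to reported z≈0.027.

Request:
move_arm(plan=[[1,[0,0,-0.5],0],[0.5,[0,0,-1],0],[0.5,[0,0,-1],0],[0.5,[0,0,-1],0],[0.5,[0,0,-1],0],[0.5,[0,0,-1],0],[0.5,[0,0,-0.8],0]])

```text
time_s: 12.3
eef_pos: [0.5796, -0.3205, 0.1618]
tcp_rot: [0.645, 0.764, 0.0, 0.001]
contact_force: [0.7, 0.1, 0.2]
finger_gap: 0.0425
grip_force: 0.0
```

Request:
move_arm(plan=[[0.5,[0.6,-1,0],0],[0.5,[0.6,-1,0],0],[0.5,[0.6,-1,0],0],[0.5,[0.5,-0.9,0],0],[0.5,[0,0,0],0]])

```text
time_s: 12.8
eef_pos: [0.4476, -0.2701, 0.1599]
tcp_rot: [0.646, 0.763, -0.0, -0.002]
contact_force: [0.7, 0.3, 0.6]
finger_gap: 0.0426
grip_force: 0.0
```

```bash
python3 - <<'E'
from h import *
q,p,M=st(); to(p,M,[.4515,-.271,.061],.166)
E
```

```text
t12.80 p [ 0.4476 -0.2701  0.1599] yaw_y 0.1655 tilt [-0.0037  0.003 ] F [0.72 0.34 0.58] Mt [-0.02 -0.04  0.03] gap 0.0426 g 0.0 j [ 0.19  0.55  0.45  1.93 -0.35  0.74  1.01]
tool shift total (units 30mm) [-0.063  0.133  3.296] turn units -0.01
```

Request:
move_arm(plan=[[0.5,[0,0.1,1],0],[0.5,[0,0,1],0],[0.5,[0,0,1],0],[0.5,[0,0,0.3],0],[0.5,[0,0,0.2],0],[0.5,[0,0,0],0]])

```text
time_s: 13.4
eef_pos: [0.4556, -0.2716, 0.055]
tcp_rot: [0.645, 0.764, -0.0, 0.0]
contact_force: [-0.9, 0.1, 0.3]
finger_gap: 0.0431
grip_force: 0.0
```

Request:
move_arm(plan=[[0.5,[0,0,0.3],0],[0.5,[0,0,0.2],0],[0.5,[0,0,0],0]])

```text
time_s: 13.7
eef_pos: [0.4551, -0.271, 0.0395]
tcp_rot: [0.645, 0.764, 0.0, -0.0]
contact_force: [-0.4, -0.2, 0.3]
finger_gap: 0.0426
grip_force: 0.0
```

Request:
move_arm(plan=[[0.5,[0,0,0.3],0],[0.5,[0,0,0.2],0],[0.5,[0,0,0],0]])

```text
time_s: 14.0
eef_pos: [0.4546, -0.2708, 0.024]
tcp_rot: [0.645, 0.764, -0.0, -0.001]
contact_force: [-0.1, -0.3, 0.3]
finger_gap: 0.0426
grip_force: 0.0
```

Request:
move_arm(plan=[[0.6,[0,-0.1,0],0],[0.7,[0,0,0],0],[0.8,[0,0,0],0],[0.9,[0,0,0],0],[1,[0,0,0],0],[1,[0,0,0],0],[1,[0,0,0],0]], grip_force=60)

```text
time_s: 14.7
eef_pos: [0.4524, -0.2718, 0.0252]
tcp_rot: [0.645, 0.764, 0.0, 0.0]
contact_force: [-1.0, 0.0, 4.5]
finger_gap: 0.0093
grip_force: 58.6
```

```bash
python3 - <<'E'
from h import *
q,p,M=st()
E
```

```text
t14.70 p [ 0.4524 -0.2718  0.0252] yaw_y 0.1680 tilt [ 0.0004 -0.0002] F [-1.05  0.04  4.5 ] Mt [0.08 0.16 0.01] gap 0.0093 g 58.6 j [ 0.3   0.76  0.29  2.   -0.48  0.44  1.12]
```

The holder is gripped (gap 9.3 mm, 59 N). I lift it straight out and turn to the pocket's yaw.

Request:
move_arm(plan=[[1,[0,0,-0.3],0],[1,[0,0,-0.7],0],[1,[0,0,-1],0],[1,[0,0,-1],0],[1,[0,0,-1],0],[1,[0,0,-1],0],[1,[0,0,-1],0.5],[1,[0,0,-0.4],0.5]])

```text
time_s: 15.5
eef_pos: [0.4533, -0.2725, 0.22]
tcp_rot: [0.676, 0.737, 0.001, 0.002]
contact_force: [0.1, 0.3, -1.3]
finger_gap: 0.0092
grip_force: 58.4
```

```bash
python3 - <<'E'
from h import *
q,p,M=st(); 
c,s_=np.cos(-.07),np.sin(-.07); M2=np.array([[-s_*1,c,0],[c,s_,0],[0,0,-1]]).T  # cols tool x,y,z
M2=np.c_[[-s_,c,0],[c,s_,0],[0,0,-1]]
to(p,M,[.633,.075,.21],-.07); print("after turn:"); to(p,M2,[.68,-.15,p[2]]); to(np.array([.68,-.15,.21]),M2,[.637,.075,.21])
E
```

```text
t15.50 p [ 0.4533 -0.2725  0.22  ] yaw_y 0.0862 tilt [ 0.004  -0.0019] F [ 0.13  0.34 -1.28] Mt [-0.   -0.05  0.04] gap 0.0092 g 58.4 j [ 0.13  0.48  0.53  1.85 -0.31  0.88  0.9 ]
tool shift total (units 30mm) [11.025  6.964  0.336] turn units 1.95
after turn:
tool shift total (units 30mm) [4.602 7.253 0.   ] turn units None
tool shift total (units 30mm) [ 7.381 -1.954  0.   ] turn units None
```

Request:
move_arm(plan=[[1,[0,0,0],1],[1,[0,0,0],0.95],[1,[0.7,1,0],0],[1,[0.7,1,0],0],[1,[0.7,1,0],0],[1,[0.7,1,0],0],[1,[0.6,1,0],0],[1,[0.6,1,0],0]])

```text
time_s: 16.3
eef_pos: [0.6409, -0.1628, 0.217]
tcp_rot: [0.731, 0.683, -0.0, -0.0]
contact_force: [1.2, -1.0, -0.7]
finger_gap: 0.0092
grip_force: 58.5
```

Request:
move_arm(plan=[[1,[0.6,1,0],0],[1,[0.9,0.2,0],0],[1,[0.9,-0.2,0],0],[1,[0.9,-0.2,0],0],[1,[0.9,-0.2,0],0],[1,[0.9,-0.2,0],0],[1,[0.9,-0.3,0],0],[1,[0,0,0],0]])

```text
time_s: 17.1
eef_pos: [0.6541, 0.0221, 0.2164]
tcp_rot: [0.728, 0.685, 0.001, -0.002]
contact_force: [1.1, 0.1, -1.5]
finger_gap: 0.0089
grip_force: 58.7
```

```bash
python3 - <<'E'
from h import *
q,p,M=st(); to(p,M,[.636,.075,.2],-.07)
E
```

```text
t17.10 p [0.6541 0.0221 0.2164] yaw_y -0.0607 tilt [-0.0022  0.0046] F [ 1.14  0.12 -1.54] Mt [-0.03  0.04 -0.01] gap 0.0089 g 58.7 j [-0.39  0.69  0.56  1.5  -0.4   1.07  0.21]
tool shift total (units 30mm) [ 1.721 -0.709  0.557] turn units 0.12
```

Request:
move_arm(plan=[[1,[0.9,-0.3,0],0.1],[1,[0.8,-0.4,0],0],[1,[0,0,0.8],0],[1,[0,0,0.8],0],[1,[0,0,0.7],0],[1,[0,0,0.5],0],[1,[0,0,0],0]])

```text
time_s: 17.8
eef_pos: [0.6363, 0.0672, 0.1309]
tcp_rot: [0.734, 0.68, -0.002, -0.001]
contact_force: [-1.2, 0.5, -0.8]
finger_gap: 0.0093
grip_force: 58.7
```

```bash
python3 - <<'E'
from h import *
q,p,M=st()
s=read_camera("scene");t=read_camera("top")
cv2.imwrite("pics/s_h.png",s["frame"]);cv2.imwrite("pics/t_h.png",t["frame"])
k=lambda im,x,y,w,h,f:cv2.resize(im[y:y+h,x:x+w],None,fx=f,fy=f,interpolation=cv2.INTER_CUBIC)
cv2.imwrite("pics/hover.png",np.vstack([k(s["frame"],255,190,180,80,800/180)[:340],k(t["frame"],140,110,200,65,4)])[:600])
c=p+[0,0,.0368]; print("center px",proj(s,c),proj(t,c))
E
```

```text
t17.80 p [0.6363 0.0672 0.1309] yaw_y -0.0764 tilt [-0.0043 -0.0006] F [-1.17  0.52 -0.77] Mt [0.05 0.02 0.01] gap 0.0093 g 58.7 j [-0.45  0.76  0.52  1.63 -0.46  0.89  0.18]
center px [347.00963638 232.2973607 ] [236.14799426 141.35593386]
```

View pics/hover.png

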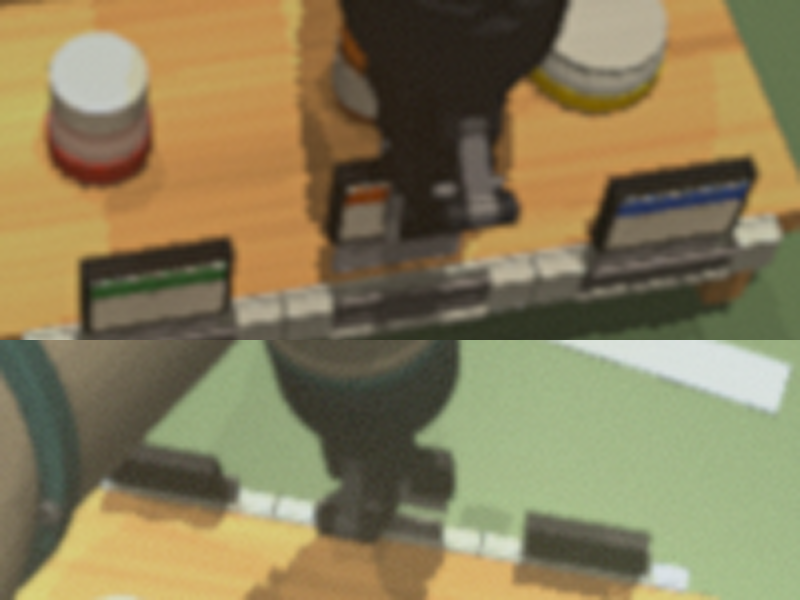

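The hover picture shows the held frame, upright, over the middle pocket: scene crop left end at x≈333, tongue bottom at y≈265, slot at 335–488. The orange card faces outwards like the neighbours. In the top view the frame's right end is at crop (455,475). Now I measure the held frame's edges against the neighbours.

```bash
python3 - <<'E'
from h import *
np.set_printoptions(precision=4,suppress=True)
q,p,M=st()
s=read_camera("scene");t=read_camera("top")
s["frame"]=cv2.imread("pics/s_h.png");t["frame"]=cv2.imread("pics/t_h.png")
E={}
for n,c,a,b in (("sc back",s,(331,227.1),(341.6,225.6)),("sc left",s,(329.7,229.4),(329.2,243.6)),("sc tongue",s,(332.6,250.3),(357.4,249)),
 ("top front",t,(241.2,137),(252.5,137.5)),("top right",t,(253.7,138.7),(253,150)),
 ("green front top",t,(272.5,153),(302,158)),("green back sc",s,(273.5,248),(306,244)),("blue back sc",s,(392,230),(424,226)),
 ("slot L sc",s,(330,258),(330,263)),("slot R sc",s,(365,253),(365,258)),
 ("green L",s,(273,249),(273,264)),("green R",s,(307,245),(307,260)),("blue L",s,(391.5,231),(388,246)),("blue R",s,(425,227),(421,243))):
    e=edge(c,a,b); E[n]=np.mean([x[0] for x in e],0); print(n,E[n].round(2),[x[1:] for x in e])
# relation front(top view) - back(scene) vs z for the held frame
for z in(.17,.175,.18,.185,.19,.195): print(z,onz(t,E["top front"],z)[:2],onz(s,E["sc back"],z)[:2],(onz(t,E["top front"],z)-onz(s,E["sc back"],z))[0])
c=np.array([.6363,.0672,.1309+.0368]); ux=np.array([np.cos(.07),-np.sin(.07),0]);uy=np.array([np.sin(.07),np.cos(.07),0])
print("model: front-left mid",proj(s,c+.005*ux-.03*uy),"back top left quarter",proj(s,c-.005*ux-.02*uy+[0,0,.022]),"tongue bottom front",proj(s,c+.002*ux-[0,0,.05]),
 "top front right q",proj(t,c+.005*ux-.02*uy+[0,0,.022]),"top right end",proj(t,c-.03*uy+[0,0,.022]))
E
```

```text
t17.90 p [0.6383 0.0671 0.1333] yaw_y -0.0765 tilt [ 0.0004 -0.0003] F [ 0.12 -0.66 -0.79] Mt [-0.02 -0.01 -0.03] gap 0.0091 g 58.7 j [-0.45  0.76  0.53  1.62 -0.46  0.89  0.18]
sc back [336.14 225.21] [(-1.2, 32.9), (-1.1, 33.2)]
sc left [330.05 236.52] [(1.0, 27.0), (-2.2, 31.4)]
sc tongue [344.93 248.4 ] [(-0.7, 8.1), (-1.8, 15.8)]
top front [246.89 136.35] [(-1.1, 31.8), (-0.7, 32.0)]
top right [253.25 144.34] [(0.2, 40.5), (0.0, 43.8)]
green front top [287.32 155.11] [(-0.4, 32.7), (-0.4, 30.9)]
green back sc [289.65 245.21] [(-0.6, 53.5), (-1.0, 54.0)]
blue back sc [407.87 226.96] [(-0.9, 55.3), (-1.2, 54.7)]
slot L sc [329.35 260.5 ] [(0.6, 34.5), (0.7, 15.2)]
slot R sc [364.65 255.5 ] [(0.1, 19.7), (0.6, 12.2)]
green L [272.45 256.5 ] [(0.6, 59.6), (0.5, 57.7)]
green R [306.9 252.5] [(0.0, 51.0), (0.2, 49.1)]
blue L [388.58 238.23] [(0.8, 56.8), (1.6, 48.2)]
blue R [422.71 234.93] [(0.0, 49.1), (0.6, 40.3)]
0.17 [0.6474 0.0485] [0.6198 0.0533] 0.02755927609369435
0.175 [0.6455 0.048 ] [0.6229 0.0518] 0.022646453188808313
0.18 [0.6437 0.0475] [0.6259 0.0504] 0.017733630283921942
0.185 [0.6418 0.047 ] [0.629  0.0489] 0.012820807379035903
0.19 [0.6399 0.0466] [0.632  0.0474] 0.007907984474149532
0.195 [0.6381 0.0461] [0.6351 0.0459] 0.0029951615692636047
model: front-left mid [330.1761 237.4905] back top left quarter [335.8615 224.2349] tongue bottom front [344.0177 248.752 ] top front right q [246.7112 136.4137] top right end [251.6311 139.9461]
```

```bash
python3 - <<'E'
from h import *
np.set_printoptions(precision=4,suppress=True)
q,p,M=st()
s=read_camera("scene");t=read_camera("top")
g=onz(s,(289.68,254.5),.117);b=onz(s,(405.64,236.6),.117);print("neigh y",g,b,(g+b)/2)
print("slot",onz(s,(347,258),.09),onz(s,(329.35,260.5),.09),onz(s,(364.65,255.5),.09))
e=np.mean([x[0] for x in edge(s,(331,227.1),(341.6,225.6))],0);f=np.mean([x[0] for x in edge(t,(241.2,136),(252.5,136.7))],0)
l=np.mean([x[0] for x in edge(s,(330,229.4),(330,243.6))],0)
print(e,f,l,"held now: left front mid",onz(s,l,p[2]+.0368))
for z in(.186,.190,.194): print(z,onz(t,f,z)[:2],onz(s,e,z)[:2])
gr=[x[0] for x in edge(t,(272.5,153),(302,158))]
# neighbours' x line at pocket middle: green from top+scene at z=.139..142, blue likewise
for z in (.138,.141): 
  gt,gs=onz(t,(287.32,155.11),z),onz(s,(289.65,245.21),z); bt,bs=onz(t,(179.8,136.06),z),onz(s,(407.87,226.96),z)
  print(z,gt,gs,bt,bs,"mid",(gt+gs+bt+bs)/4)
E
```

```text
t18.00 p [0.6389 0.0672 0.1342] yaw_y -0.0762 tilt [ 0.0022 -0.    ] F [ 0.78  0.16 -0.86] Mt [-0.05  0.01 -0.01] gap 0.0093 g 58.7 j [-0.45  0.76  0.53  1.62 -0.46  0.89  0.18]
neigh y [ 0.6257 -0.0277  0.117 ] [0.6411 0.1818 0.117 ] [0.6334 0.0771 0.117 ]
slot [0.6429 0.0743 0.09  ] [0.64   0.0422 0.09  ] [0.6458 0.1068 0.09  ]
[336.1599 225.3599] [246.918  135.2521] [330.75 236.5 ] held now: left front mid [0.6395 0.0375 0.171 ]
0.186 [0.6435 0.0472] [0.6299 0.0485]
0.19 [0.642  0.0468] [0.6323 0.0473]
0.194 [0.6405 0.0464] [0.6347 0.0461]
0.138 [ 0.6305 -0.0293  0.138 ] [ 0.6198 -0.0266  0.138 ] [0.6455 0.1792 0.138 ] [0.6347 0.1839 0.138 ] mid [0.6326 0.0768 0.138 ]
0.141 [ 0.6295 -0.0293  0.141 ] [ 0.6216 -0.0271  0.141 ] [0.6444 0.1785 0.141 ] [0.6364 0.1825 0.141 ] mid [0.633  0.0762 0.141 ]
```

The held frame's measured position agrees with the arm reading to about 1 mm in x and y. The target is the neighbours' line at (0.633, 0.0767); I enter about 1 mm outward of it, then feel my way down.

Request:
move_arm(plan=[[1,[0.3,-0.19,0],-0.07],[1,[0,0,0],0],[1,[0,0,0.3],0],[1,[0,0,0.3],0],[1,[0,0,0],0],[1,[0,0,0],0]])

```text
time_s: 18.7
eef_pos: [0.6326, 0.0766, 0.1142]
tcp_rot: [0.732, 0.682, -0.001, -0.0]
contact_force: [0.2, -0.1, -0.5]
finger_gap: 0.0096
grip_force: 58.7
```

```bash
python3 - <<'E'
from h import *
q,p,M=st(); to(p,M,[.634,.0766,.1075],-.071)
E
```

```text
t18.70 p [0.6326 0.0766 0.1142] yaw_y -0.0707 tilt [-0.0011 -0.0004] F [ 0.17 -0.13 -0.52] Mt [-0.   -0.08  0.01] gap 0.0096 g 58.7 j [-0.46  0.77  0.51  1.65 -0.47  0.84  0.18]
tool shift total (units 30mm) [0.002 0.046 0.223] turn units 0.0
```

Request:
move_arm(plan=[[1,[0,0.05,0.1],0],[1,[0,0,0.1],0],[1,[0,0,0],0]])

```text
time_s: 19.0
eef_pos: [0.6342, 0.0768, 0.1085]
tcp_rot: [0.732, 0.682, -0.0, -0.0]
contact_force: [-0.4, -0.3, -0.6]
finger_gap: 0.0093
grip_force: 58.7
```

Request:
move_arm(plan=[[1,[0,0,0.1],0],[1,[0,0,0.1],0],[1,[0,0,0],0]])

```text
time_s: 19.3
eef_pos: [0.634, 0.0769, 0.1024]
tcp_rot: [0.732, 0.682, -0.0, -0.0]
contact_force: [0.5, 0.3, -0.9]
finger_gap: 0.0093
grip_force: 58.8
```

```bash
python3 - <<'E'
from h import *
q,p,M=st()
E
```

```text
t19.30 p [0.634  0.0769 0.1024] yaw_y -0.0705 tilt [-0.001  0.   ] F [ 0.51  0.32 -0.89] Mt [-0.01  0.    0.  ] gap 0.0093 g 58.8 j [-0.45  0.79  0.5   1.65 -0.48  0.82  0.19]
```

Request:
move_arm(plan=[[1,[0,0,0.1],0],[1,[0,0,0],0]])

```text
time_s: 19.5
eef_pos: [0.6337, 0.0769, 0.0995]
tcp_rot: [0.732, 0.682, -0.001, -0.001]
contact_force: [-1.1, -0.1, -0.9]
finger_gap: 0.0094
grip_force: 58.8
```

Request:
move_arm(plan=[[1,[0,0,0.1],0],[1,[0,0,0],0]])

```text
time_s: 19.7
eef_pos: [0.6337, 0.0769, 0.0965]
tcp_rot: [0.732, 0.682, -0.001, -0.001]
contact_force: [-2.7, 0.3, 0.0]
finger_gap: 0.0091
grip_force: 58.9
```

```bash
python3 - <<'E'
from h import *
q,p,M=st()
E
```

```text
t19.70 p [0.6337 0.0769 0.0965] yaw_y -0.0705 tilt [-0.0016  0.0002] F [-2.71  0.3   0.01] Mt [0.02 0.55 0.02] gap 0.0091 g 58.9 j [-0.45  0.8   0.5   1.66 -0.49  0.81  0.19]
```

The lip is pushing the tongue inwards (-2.7 N in x) about 11 mm below the mouth, so the tongue is behind it. I yield slightly towards the back plate and go on.

Request:
move_arm(plan=[[1,[0,-0.04,0.1],0],[1,[0,0,0],0]])

```text
time_s: 19.9
eef_pos: [0.6328, 0.077, 0.0937]
tcp_rot: [0.732, 0.682, -0.0, -0.0]
contact_force: [-2.1, 0.4, 0.9]
finger_gap: 0.0094
grip_force: 58.9
```

Request:
move_arm(plan=[[1,[0,0,0.1],0],[1,[0,0,0],0]])

```text
time_s: 20.1
eef_pos: [0.6328, 0.077, 0.0904]
tcp_rot: [0.732, 0.682, -0.0, -0.0]
contact_force: [-3.6, 0.5, 0.2]
finger_gap: 0.0093
grip_force: 58.9
```

```bash
python3 - <<'E'
from h import *
q,p,M=st()
E
```

```text
t20.10 p [0.6328 0.077  0.0904] yaw_y -0.0704 tilt [-0.001  0.   ] F [-3.65  0.53  0.21] Mt [ 0.05  0.72 -0.01] gap 0.0093 g 58.9 j [-0.45  0.8   0.49  1.67 -0.49  0.8   0.19]
```

Request:
move_arm(plan=[[1,[0,-0.03,0.08],0],[1,[0,0,0],0]])

```text
time_s: 20.3
eef_pos: [0.6327, 0.0769, 0.0882]
tcp_rot: [0.732, 0.682, 0.0, 0.0]
contact_force: [-1.2, -0.1, -1.5]
finger_gap: 0.0093
grip_force: 58.9
```

Request:
move_arm(plan=[[1,[0,0,0.08],0],[1,[0,0,0],0]])

```text
time_s: 20.5
eef_pos: [0.6327, 0.077, 0.0858]
tcp_rot: [0.732, 0.682, 0.0, 0.0]
contact_force: [-0.4, 0.9, -0.7]
finger_gap: 0.0095
grip_force: 58.9
```

Request:
move_arm(plan=[[1,[0,0,0.06],0],[1,[0,0,0],0]])

```text
time_s: 20.7
eef_pos: [0.6326, 0.0769, 0.0842]
tcp_rot: [0.732, 0.682, 0.0, 0.0]
contact_force: [-1.6, -0.3, 0.2]
finger_gap: 0.0096
grip_force: 59.0
```

```bash
python3 - <<'E'
from h import *
q,p,M=st()
E
```

```text
t20.70 p [0.6326 0.0769 0.0842] yaw_y -0.0705 tilt [ 0.0005 -0.0001] F [-1.57 -0.27  0.19] Mt [0.01 0.17 0.03] gap 0.0096 g 59.0 j [-0.45  0.81  0.49  1.67 -0.5   0.79  0.2 ]
```

Request:
move_arm(plan=[[1,[0,0,0.06],0],[1,[0,0,0],0]])

```text
time_s: 20.9
eef_pos: [0.6328, 0.077, 0.0835]
tcp_rot: [0.732, 0.682, 0.0, 0.0]
contact_force: [-3.1, -0.0, 7.9]
finger_gap: 0.0094
grip_force: 60.1
```

Request:
move_arm(plan=[[1,[0,0,0.05],0],[1,[0,0,0],0]])

```text
time_s: 21.1
eef_pos: [0.6329, 0.0769, 0.0834]
tcp_rot: [0.732, 0.682, 0.001, 0.0]
contact_force: [-5.8, 0.5, 17.0]
finger_gap: 0.009
grip_force: 61.5
```

Request:
move_arm(plan=[[1,[0,0,0.05],0],[1,[0,0,0],0]])

```text
time_s: 21.3
eef_pos: [0.6329, 0.077, 0.0833]
tcp_rot: [0.732, 0.682, 0.001, -0.0]
contact_force: [-8.5, 0.1, 25.7]
finger_gap: 0.0094
grip_force: 62.8
```

There is a hard stop at reported z≈0.0834 with force rising steeply, near the predicted floor. I ease off to about 10 N and check that the frame's top lies on the neighbours' line.

Request:
move_arm(plan=[[1,[0,0,-0.08],0],[1,[0,0,0],0],[1,[0,0,0],0]])

```text
time_s: 21.6
eef_pos: [0.6328, 0.0769, 0.0835]
tcp_rot: [0.732, 0.682, 0.001, 0.0]
contact_force: [-3.9, 0.1, 12.8]
finger_gap: 0.0096
grip_force: 60.8
```

```bash
python3 - <<'E'
from h import *
q,p,M=st()
s=read_camera("scene");t=read_camera("top")
a=np.array([289.65,245.21]);b=np.array([407.87,226.96]); ln=lambda x:a[1]+(x-a[0])*(b-a)[1]/(b-a)[0]
for x0,x1 in((330,338),(334,342)):
    for r in(4,7): print("sc back",[(e[0].round(2),e[1:],"dy %.2f"%(e[0][1]-ln(e[0][0]))) for e in edge(s,(x0,ln(x0)),(x1,ln(x1)),r=r,n=1,f=.9)])
print("1mm z ->",(proj(s,[.633,.06,.143])-proj(s,[.633,.06,.142])))
for c,y0 in((s,0),):
    for x in(332,335,338,341): print(x,"line",round(ln(x),1),"rows 228..268",c["frame"][228:268,x].max(1).tolist())
a2=np.array([179.8,136.06]);b2=np.array([287.32,155.11]);l2=lambda x:a2[1]+(x-a2[0])*(b2-a2)[1]/(b2-a2)[0]
for x0,x1 in((240,250),(243,252)): print("top front",[(e[0].round(2),e[1:],"dy %.2f"%(e[0][1]-l2(e[0][0]))) for e in edge(t,(x0,l2(x0)),(x1,l2(x1)),r=5,n=1,f=.9)])
E
```

```text
t21.60 p [0.6328 0.0769 0.0835] yaw_y -0.0705 tilt [0.001  0.0007] F [-3.87  0.12 12.83] Mt [0.03 1.04 0.02] gap 0.0096 g 60.8 j [-0.45  0.81  0.49  1.67 -0.5   0.78  0.2 ]
sc back [(array([333.98, 238.26]), (-0.1, 19.9), 'dy -0.10')]
sc back [(array([333.98, 238.26]), (-0.1, 19.9), 'dy -0.10')]
sc back [(array([337.97, 237.55]), (-0.2, 25.1), 'dy -0.20')]
sc back [(array([338.82, 243.08]), (5.4, 29.2), 'dy 5.46')]
1mm z -> [ 0.06067985 -0.31032311]
332 line 238.7 rows 228..268 [110, 114, 110, 110, 107, 107, 108, 111, 112, 108, 98, 85, 75, 68, 59, 50, 52, 64, 60, 45, 32, 30, 27, 29, 29, 34, 40, 44, 62, 71, 77, 93, 87, 64, 52, 65, 103, 97, 68, 53]
335 line 238.2 rows 228..268 [113, 111, 110, 109, 105, 106, 108, 111, 112, 103, 77, 49, 43, 44, 44, 45, 66, 83, 86, 87, 95, 105, 110, 114, 117, 118, 106, 77, 70, 79, 89, 99, 79, 55, 52, 78, 111, 93, 62, 50]
338 line 237.7 rows 228..268 [118, 111, 109, 107, 106, 106, 111, 113, 107, 96, 64, 42, 39, 40, 42, 71, 115, 117, 107, 108, 106, 111, 118, 119, 119, 113, 84, 71, 81, 88, 93, 85, 64, 50, 71, 117, 111, 74, 54, 52]
341 line 237.3 rows 228..268 [86, 73, 67, 71, 90, 110, 113, 104, 91, 68, 46, 38, 37, 35, 43, 77, 100, 105, 105, 109, 115, 117, 118, 117, 118, 107, 76, 70, 73, 79, 98, 80, 55, 50, 75, 111, 92, 60, 52, 51]
top front [(array([244.97, 147.81]), (0.2, 30.3), 'dy 0.20')]
top front [(array([247.47, 148.25]), (0.2, 21.5), 'dy 0.20')]
```

The frame's top is on the neighbours' line within 0.2 px in both views, so it is home. I trim the push to 10 N.

Request:
move_arm(plan=[[1,[0,0,-0.015],0],[1,[0,0,0],0],[1,[0,0,0],0],[1,[0,0,0],0]])

```text
time_s: 22.1
eef_pos: [0.6328, 0.0769, 0.0835]
tcp_rot: [0.732, 0.682, 0.0, 0.0]
contact_force: [-3.3, 0.7, 10.1]
finger_gap: 0.0091
grip_force: 60.3
```

```bash
python3 - <<'E'
from h import *
st(); print(sign_off())
E
```

```text
t22.10 p [0.6328 0.0769 0.0835] yaw_y -0.0704 tilt [0.0009 0.0004] F [-3.32  0.71 10.07] Mt [ 0.05  0.94 -0.  ] gap 0.0091 g 60.3 j [-0.45  0.81  0.49  1.67 -0.5   0.79  0.2 ]
the job is handed in; nothing more can be done
None
```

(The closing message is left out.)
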